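# Rack the spare jam jar and open it

### The arm

A 6-joint arm with a two-finger parallel gripper is mounted at the origin on the work surface. World frame = base frame: x ahead of the robot, y to its left, z up, the work surface at z = 0. Lengths are in mm, angles in rad, forces in N, time in s.
With the tool pointing down it reaches from about 350 to 975 mm from the base axis. Payload 7.1 kg.
Tool frame: the origin (TCP) lies on the front face of the gripper's body, between the roots of the fingers; the fingertips stand 80 mm ahead of it and the grasp point (between the pads) lies 61 mm ahead of it (env.tips_ahead is the distance from the TCP to the fingertips, in mm); z points along the fingers, y is the direction in which the jaws open and shut (so a half turn about z gives the same grasp; the last joint's range is limited). The gripper opens to 88 mm and grips with 3 to 60 N. Pads are 20 mm wide; open, the fingers measure 115 mm over their backs; the gripper's body (75 mm by 178 mm) begins 61 mm behind the grasp point.
Start: joints at [-1.331, 0.423, 1.63, -0, 1.089, -0.019], TCP at [159.969, -604.165, 302.675] pointing down, gripper open.
Joint ranges: [-3, 3], [-0.9, 2.11], [0.09, 2.58], [-1.31, 4.45], [0.11, 2.69], [-2.54, 2.54]. Speed limits (rad/s): [2.39, 2.39, 3.01, 3.14, 3.14, 3.14].

### API

Orientations are given as a unit quaternion [x, y, z, w].
In Python, from station import env, set_gripper, viewer, workorder gives the robot as it stands. Calls block until the motion is done:
- env.reach(position, orientation): joint-space move of the TCP to a pose.
- env.move_l(position, rot=None, rate=150, f_stop=None): straight line of the TCP; rot=None keeps the orientation; rate is the mean speed in mm/s. With f_stop (N) it stops when the force on the tool has changed by that much, and returns True; else False.
- env.move_joints(angles): joint-space move.
- set_gripper(opening): finger opening in mm; the grip force is fixed at half the most; returns when the fingers have stopped.
- env.hold(seconds).
- env.ik(position, orientation): joint angles nearest the present ones, or None.
- env.read_state(): the state.
- viewer.camera(name): name is "side" or "top"; returns the picture (420x560x3 uint8, blue, green, red); there is no depth.
- viewer.camera_params(name): a dict with "fx", "fy", "cx", "cy" (pixels), "dist" ([k1, k2, p1, p2, k3] as OpenCV has them; the pictures are not rectified), "pose" (4x4, takes a point from camera to world coordinates). Camera axes: x right, y up, looking along -z (the intrinsics and any distortion apply to the point x, -y, -z); pixel columns grow to the right and rows downward; lengths in mm; the calibration is good to about 2 mm. A picture is of the moment at which its call begins. camera_params takes no time and is no camera call.
A pose or a line that the arm cannot do raises env.IKError and nothing moves.
- workorder.sign_off(): hands the job in, once; it reports no verdict.
The state is a dict: "time_s": time; "qpos": joint angles; "dq": joint speeds; "tau": joint torques, N m; "tool_pos": TCP position; "orientation": TCP orientation; "force": force on the tool from outside, world axes, zero at the start; "wrist_torque": the same for the moment, N m; "width": finger opening in mm.
Only numpy, scipy, OpenCV 4.12 (cv2) and the standard library are available. Lean on these libraries where they do the work, as an engineer would, in place of code of your own. Each camera call takes 0.05 s, during which the arm holds its last target.

### The job

Put the spare square jam jar from the counter, still closed and upright, fully home into the one empty well of the wooden jar block, which braces it. Then unscrew its tight lid just until it comes free, without forcing it on against the stop beyond, lift it off and finish while still holding the lid level, just above the open mouth (a finger's breadth or two clear of it), with the jar left seated; leave the other jars and everything else on the counter where they are.

Things in the scene. Friction and masses are not known exactly. Their poses are not given: they have to be found in the camera images.
- jar_center (a point): the spare: a square clear-glass jar of dark jam, the only square jar outside the block; body 60 x 60 mm (x, y axes square to its sides, z up), 60 mm high, foot tapered over 3 mm, then a round neck 45 mm across with its mouth at 92 mm; 97 mm tall with its lid; 0.22 to 0.42 kg. The point is on its axis, 46 mm above its underside. It may be carried by the lid.
- jar_mouth (a point): centre of the spare jar's mouth (the neck's rim), 92 mm above its underside; jar's axes. Thread: the lid unscrews anticlockwise from above, is free after 0.7 to 0.95 rad relative to the jar and meets a hard stop at 1.55 to 1.7 rad: about 1.15 rad is right. A springy seal makes it tight (up to 0.5 N m) and lifts it up to 3 mm when free. The well lets the jar turn about 0.1 rad either way.
- lid_center (a point): round metal twist-off lid of the spare jar, 61 mm across, 17 mm high, 30 g; the point is its centre, half-way up; z up. Screwed on, its lower edge is 80 mm and its top 97 mm above the jar's underside (the centre 3.5 mm below the mouth); fingers have room below it down to 60 mm. Once free it lifts straight off; its lower edge clears the mouth when its centre is 8.5 mm above the mouth.
- rack: wooden jar block, 205 x 205 x 40 mm, fixed, with two rows of two square wells 105 mm apart between centres; origin at the centre of its underside, x and y along its sides. Wells are 66 x 66 mm, 34 mm deep (floor 6 mm above the counter), edges bevelled. A seated jar stands on the floor, sides parallel to the block's (any quarter turn). Three wells hold closed jars, one is empty.
- rack_hole0 (a point): centre of the mouth of well 0 of the block, level with the block's top (40 mm above the counter); which well is empty differs from start to start
- rack_hole1 (a point): centre of the mouth of well 1 of the block, level with the block's top (40 mm above the counter); which well is empty differs from start to start
- rack_hole2 (a point): centre of the mouth of well 2 of the block, level with the block's top (40 mm above the counter); which well is empty differs from start to start
- rack_hole3 (a point): centre of the mouth of well 3 of the block, level with the block's top (40 mm above the counter); which well is empty differs from start to start
- jar_a_center (a point): one of the three closed jars already in the block, of the same shape and size as the spare, 0.36 kg; the point is on its axis 46 mm above its underside; leave it alone
- jar_b_center (a point): one of the three closed jars already in the block, of the same shape and size as the spare, 0.36 kg; the point is on its axis 46 mm above its underside; leave it alone
- jar_c_center (a point): one of the three closed jars already in the block, of the same shape and size as the spare, 0.36 kg; the point is on its axis 46 mm above its underside; leave it alone
- tumbler: bystander: drinking glass, loose on the counter, leave alone; origin at the centre of its underside
- tin: bystander: steel tin, loose on the counter, leave alone; origin at the centre of its underside
- sugar_bowl: bystander: white bowl, loose on the counter, leave alone; origin at the centre of its underside
- spoon: bystander: steel spoon, loose on the counter, leave alone; origin at the centre of its underside
- cups: bystander: stack of clear cups, loose on the counter, leave alone; origin at the centre of its underside
- shaker: bystander: small glass shaker with a steel cap, loose on the counter, leave alone; origin at the centre of its underside
- round_jar: bystander: ROUND glass jar (not the spare), loose on the counter, leave alone; origin at the centre of its underside
Things that resemble listed ones, but are neither listed nor needed, are in the scene too. Of the things like the part that bears lid_center, leave any that is yellow; of the rest the larger one is meant.

How it is judged:
By the outcome, as a careful person would: the job done as asked, in the order asked, and still so for the second after the job is handed in, while the arm keeps its last pose, push and grip.
It also fails if it takes over 43 s, if anything falls off the work surface, if the arm or the gripper's body presses on something with over 40 N, if the wrist force passes 120 N, or if a joint passes its speed limit or range.

## Working session

There is one attempt and no reset: what is moved stays moved. The work goes in short steps, each a Python script; the robot and the scene stay as the last script left them, time stands still between calls to the robot, and variables do not carry over. Pictures are saved under pics/ and viewed, and the job is handed in when it is done.

```bash
mkdir -p pics; python3 - <<'E'
from station import env, viewer
import cv2, numpy as np
for n in("side","top"):
    cv2.imwrite(f"pics/{n}0.png",viewer.camera(n)); p=viewer.camera_params(n); print(n,{k:(np.round(v,4).tolist()) for k,v in p.items()})
print(env.read_state()["orientation"],env.read_state()["time_s"])
E
```

```text
side {'fx': 416.9645, 'fy': 416.9645, 'cx': 285.3395, 'cy': 206.1141, 'dist': [-0.0899, 0.0, 0.0, 0.0, 0.0], 'pose': [[-0.7061, 0.3776, -0.5991, -75.7929], [-0.7079, -0.4002, 0.5821, 608.5429], [-0.02, 0.8351, 0.5498, 676.4135], [0.0, 0.0, 0.0, 1.0]]}
top {'fx': 515.315, 'fy': 515.315, 'cx': 273.4828, 'cy': 208.4774, 'dist': [0.0442, 0.0, 0.0, 0.0, 0.0], 'pose': [[0.0154, 0.997, -0.0758, 449.2973], [-0.9997, 0.014, -0.0187, -8.1787], [-0.0176, 0.0761, 0.9969, 1384.1824], [0.0, 0.0, 0.0, 1.0]]}
[ 9.91642921e-01  1.29010929e-01 -8.82981349e-05 -7.00476332e-04] 0.1
```

```bash
ls -la; sleep 1; ls pics
```

```text
total 12
drwxr-xr-x  3 agent agent 4096 Dec  7 16:44 .
drwxr-xr-x 23 root  root  4096 Dec  7 16:44 ..
drwxr-xr-x  2 agent agent 4096 Dec  7 16:44 pics
side0.png
top0.png
```

View pics/side0.png

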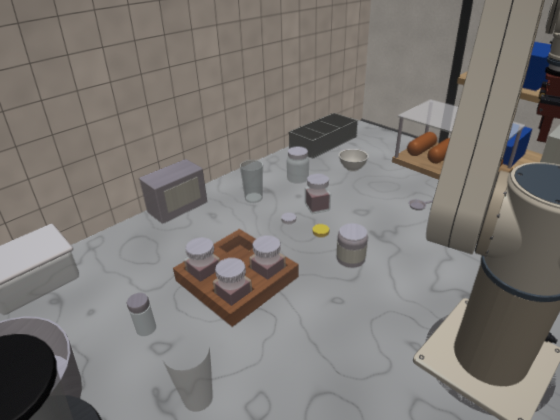

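View pics/top0.png

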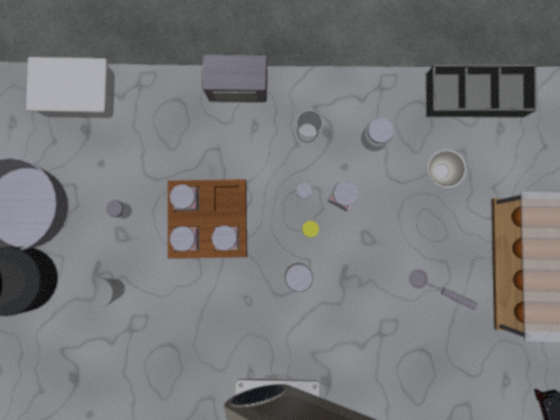

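The candidates for the jar outside the block, in top pixels, are (346,193), (298,278) and (380,130). Only (346,193) shows a square corner and dark jam. The loose lids at (304,190) and (310,229, yellow) aren't on a jar. I'll enlarge both views to confirm.

```bash
python3 - <<'E'
import cv2, numpy as np
t=cv2.imread("pics/top0.png"); s=cv2.imread("pics/side0.png")
c=lambda i,x,y,w,h,k:cv2.resize(i[y:y+h,x:x+w],None,fx=k,fy=k,interpolation=cv2.INTER_CUBIC)
cv2.imwrite("pics/t_jar.png",c(t,285,150,100,75,8))
cv2.imwrite("pics/t_rack.png",c(t,155,170,105,98,6))
cv2.imwrite("pics/s_jar.png",c(s,270,160,100,75,8))
cv2.imwrite("pics/s_rack.png",c(s,165,220,145,105,5))
E
```

```text
(no output)
```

View pics/t_jar.png

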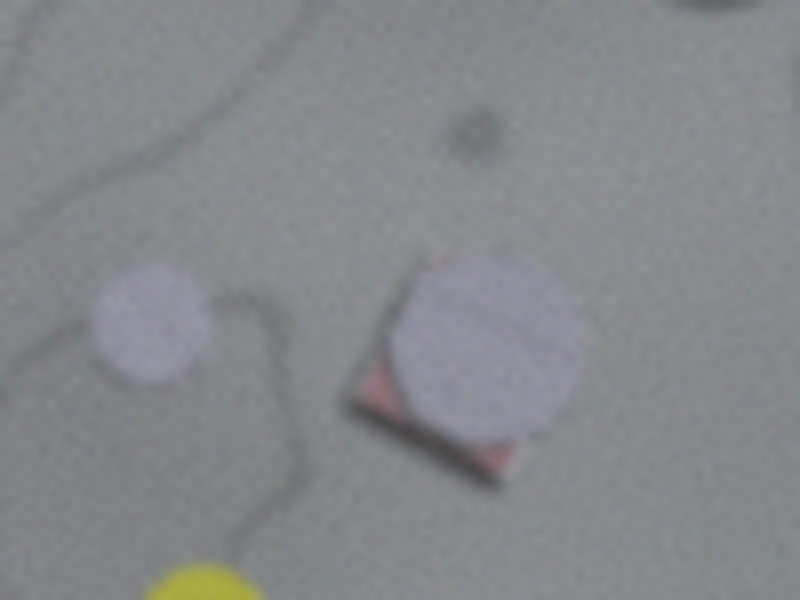

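View pics/t_rack.png

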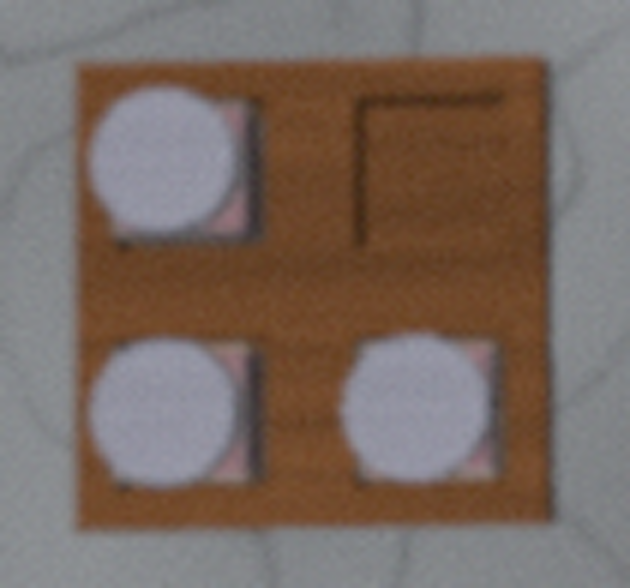

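View pics/s_jar.png

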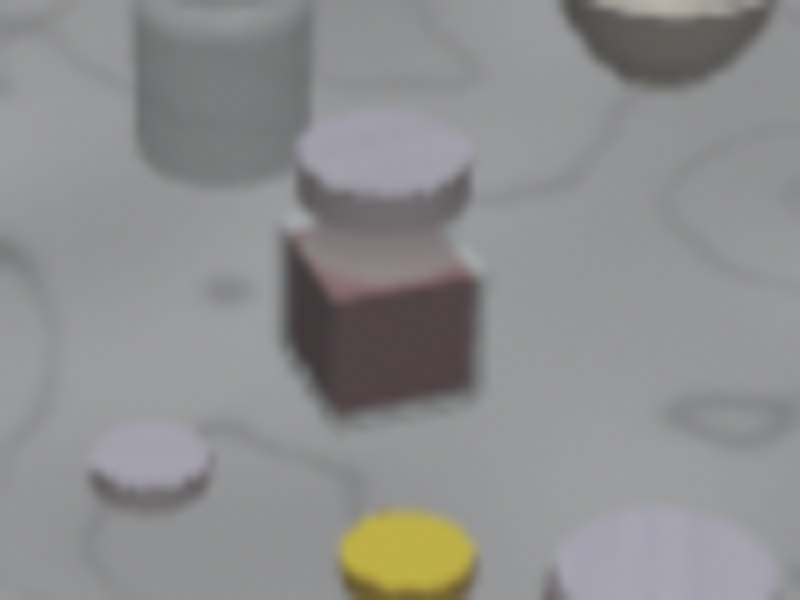

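View pics/s_rack.png

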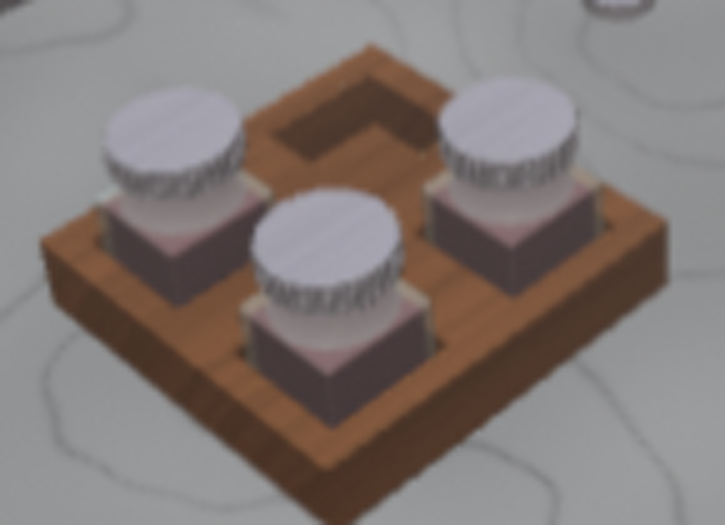

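The crop confirms that (346,193) is the spare: square, dark jam, round pale lid. The empty well is the upper right one in the top view. Next I'll localise the jar and the block from both cameras.

```bash
cat > h.py <<'E'
import cv2, numpy as np
from station import env, set_gripper, viewer, workorder
from scipy.optimize import least_squares
from scipy.spatial.transform import Rotation as R
def proj(n,P):
    p=viewer.camera_params(n); T=np.linalg.inv(p["pose"]); q=np.atleast_2d(P)@T[:3,:3].T+T[:3,3]
    q=q*[1,-1,-1]; K=np.array([[p["fx"],0,p["cx"]],[0,p["fy"],p["cy"]],[0,0,1]])
    return cv2.projectPoints(q.reshape(-1,1,3),np.zeros(3),np.zeros(3),K,np.array(p["dist"]))[0].reshape(-1,2)
def ray(n,uv,z):
    p=viewer.camera_params(n); K=np.array([[p["fx"],0,p["cx"]],[0,p["fy"],p["cy"]],[0,0,1]])
    d=cv2.undistortPoints(np.array([[uv]],float),K,np.array(p["dist"]))[0,0]
    T=np.array(p["pose"]); v=T[:3,:3]@[d[0],-d[1],-1]; o=T[:3,3]
    return o+v*(z-o[2])/v[2]
def cr(x0,y0,k,pts): return (np.array(pts,float)+.5)/k-.5+[x0,y0]
def sq(x,y,a,h,z):
    c,s=np.cos(a),np.sin(a); return np.array([[x+c*i-s*j,y+s*i+c*j,z] for i,j in((h,h),(h,-h),(-h,-h),(-h,h))])
def down(yaw): return (R.from_euler('z',yaw)*R.from_quat([1,0,0,0])).as_quat()
E
python3 - <<'E'
from h import *
tr=cr(155,170,6,[(80,63),(545,60),(550,522),(80,526)])
sr=cr(165,220,5,[(372,44),(668,222),(328,468),(42,240)])
# order: TL=(+x,+y),TR=(+x,-y),BR=(-,-),BL=(-,+)
for n,P in(("top",tr),("side",sr)):
    W=np.array([ray(n,u,40) for u in P]); print(n,W.round(1).tolist(),W.mean(0).round(1)); print([np.linalg.norm(W[i]-W[i-1]).round(1) for i in range(4)])
    for i in range(4):
        d=W[(i+1)%4]-W[i]; print(np.arctan2(d[1],d[0]).round(3),end=' ')
    print()
print("lids", [ray("top",u,103).round(1).tolist() for u in cr(155,170,6,[(163,159),(163,411),(416,407)])])
print("lids side", [ray("side",u,103).round(1).tolist() for u in cr(165,220,5,[(174,134),(327,241),(509,129)])])
print("jar top",ray("top",cr(285,150,8,[(488,347)])[0],97),"side",ray("side",cr(270,160,8,[(384,152)])[0],97))
B=cr(285,150,8,[(348,405),(495,488)]);print("jar edge bottom top-view",[ray("top",b,1).round(1).tolist() for b in B])
S=cr(270,160,8,[(285,350),(336,420),(480,393)]);print("bottom side",[ray("side",b,1).round(1).tolist() for b in S])
S=cr(270,160,8,[(286,233),(335,300),(482,266)]);print("shoulder side",[ray("side",b,58).round(1).tolist() for b in S])
E
```

```text
top [[622.6, 296.0, 40.0], [626.7, 92.0, 40.0], [425.2, 85.8, 40.0], [420.5, 289.7, 40.0]] [523.7 190.9  40. ]
[np.float64(202.2), np.float64(204.1), np.float64(201.6), np.float64(203.9)]
-1.551 -3.111 1.594 0.031 
side [[630.7, 90.8, 40.0], [425.2, 85.0, 40.0], [420.7, 288.2, 40.0], [623.7, 294.3, 40.0]] [525.1 189.6  40. ]
[np.float64(203.6), np.float64(205.5), np.float64(203.2), np.float64(203.0)]
-3.114 1.593 0.03 -1.536 
lids [[574.7, 245.9, 103.0], [469.7, 242.8, 103.0], [472.9, 137.9, 103.0]]
lids side [[572.6, 245.6, 103.0], [468.5, 242.5, 103.0], [468.3, 140.7, 103.0]]
jar top [ 588.75945601 -163.88967918   97.        ] side [ 589.26152588 -166.11210633   97.        ]
jar edge bottom top-view [[578.9, -128.7, 1.0], [551.7, -178.1, 1.0]]
bottom side [[628.0, -157.7, 1.0], [583.2, -136.4, 1.0], [556.8, -185.3, 1.0]]
shoulder side [[620.8, -150.0, 58.0], [577.6, -128.4, 58.0], [555.0, -180.8, 58.0]]
```

```bash
python3 - <<'E'
from h import *
q=down(0.4); x,y=589,-165
set_gripper(88)
env.reach([x,y,240],q); print(env.read_state()["time_s"])
print(env.move_l([x,y,149.5],rate=120,f_stop=10))
set_gripper(50); s=env.read_state(); print(s["time_s"],s["width"],s["tool_pos"],s["force"],s["qpos"][5])
env.move_l([x,y,190],rate=80); env.hold(.3)
s=env.read_state(); print(s["time_s"],s["width"],s["tool_pos"],s["force"],s["wrist_torque"])
for n in("side","top"):
    im=viewer.camera(n); cv2.imwrite(f"pics/{n}1.png",im)
    u,v=proj(n,[x,y,110])[0].astype(int); c=im[v-45:v+45,u-60:u+60]; print(n,u-60,v-45)
    cv2.imwrite(f"pics/{n}1c.png",cv2.resize(c,None,fx=6,fy=6,interpolation=cv2.INTER_CUBIC))
E
```

```text
2.525
False
3.9667 60.754014330120214 [ 589.14236291 -164.92119915  149.85233622] [-0.5604289   1.40536956  2.77180489] 0.8781984987286743
4.925 60.57762544023268 [ 588.80353674 -164.91710272  189.52823687] [ 0.1668554  -0.21893165 -4.08228696] [-0.00949517 -0.03625451  0.02146326]
side 257 129
top 286 147
```

View pics/side1c.png

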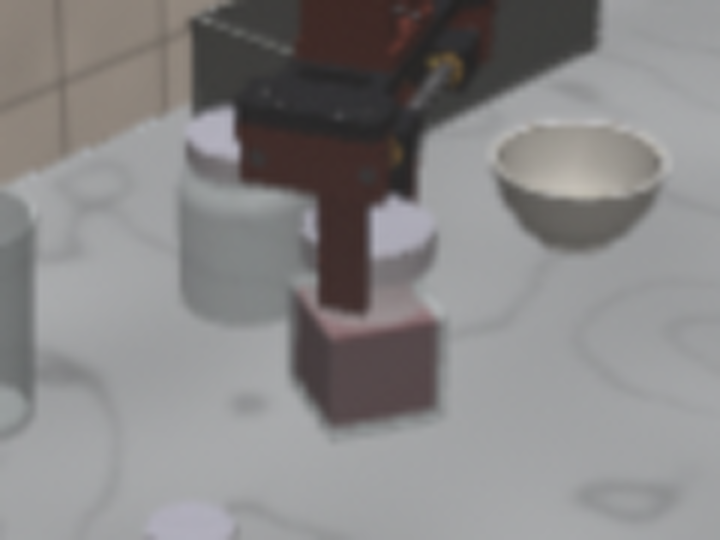

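View pics/top1c.png

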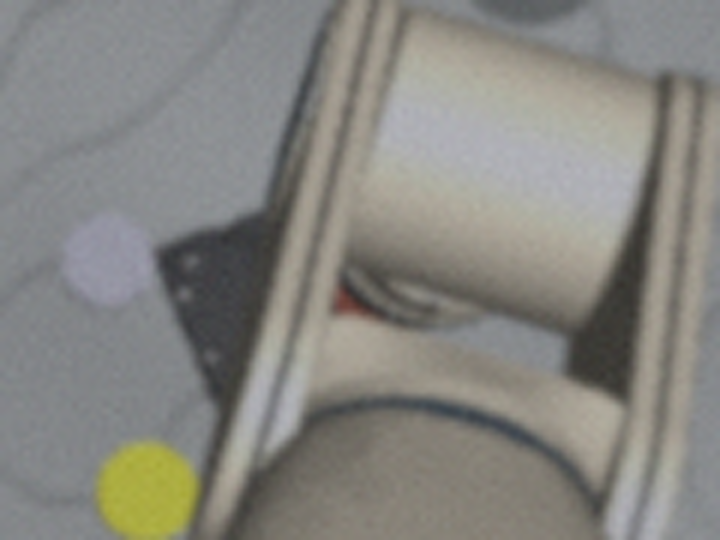

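The jar lifted cleanly and upright. The arm blocks the top view, so I'll check alignment over the well with the side view.

```bash
cat >> h.py <<'E'
def look(tag,x,y,a,h,tool=None):
    "overlay wireframe of jar (pose x,y,yaw,underside h) and rack on a 6x side crop"
    im=viewer.camera("side"); cv2.imwrite(f"pics/{tag}_raw.png",im)
    u,v=proj("side",[x,y,h+40])[0].astype(int); k=7; u0=max(u-55,0);v0=max(v-42,0)
    c=cv2.resize(im[v0:v0+85,u0:u0+110],None,fx=k,fy=k,interpolation=cv2.INTER_CUBIC); cv2.imwrite(f"pics/{tag}.png",c)
    o=c.copy()
    f=lambda P:(((proj("side",P)-[u0,v0]+.5)*k-.5)*8).astype(np.int32)
    for hh,z in((30,3),(30,59)): cv2.polylines(o,[f(sq(x,y,a,hh,h+z))],True,(0,255,0),1,cv2.LINE_AA,3)
    lid=np.array([[x+30.5*np.cos(t),y+30.5*np.sin(t),h+97] for t in np.linspace(0,6.28,40)]); cv2.polylines(o,[f(lid)],True,(0,255,0),1,cv2.LINE_AA,3)
    cv2.polylines(o,[f(sq(524.3,190.4,0.028,102.5,40))],True,(255,255,0),1,cv2.LINE_AA,3)
    cv2.imwrite(f"pics/{tag}_o.png",o); print(tag,u0,v0)
E
python3 - <<'E'
from h import *
x,y=578,139.8
env.move_l([589,-165,255],rate=200)
env.move_l([x,y,255],rot=down(.4+.486),rate=220)
env.move_l([x,y,149.85+55],rate=120); env.hold(.3)
s=env.read_state(); p=s["tool_pos"]; print(s["time_s"],s["width"],p,s["force"],s["wrist_torque"])
look("hov",p[0],p[1],0.026,p[2]-149.85)
E
```

```text
7.9 60.85129719705827 [578.33001741 139.88529376 205.58861734] [ 0.22862508 -0.2412722  -4.64835404] [-0.04959035  0.01824873 -0.00145779]
hov 180 185
```

View pics/hov.png

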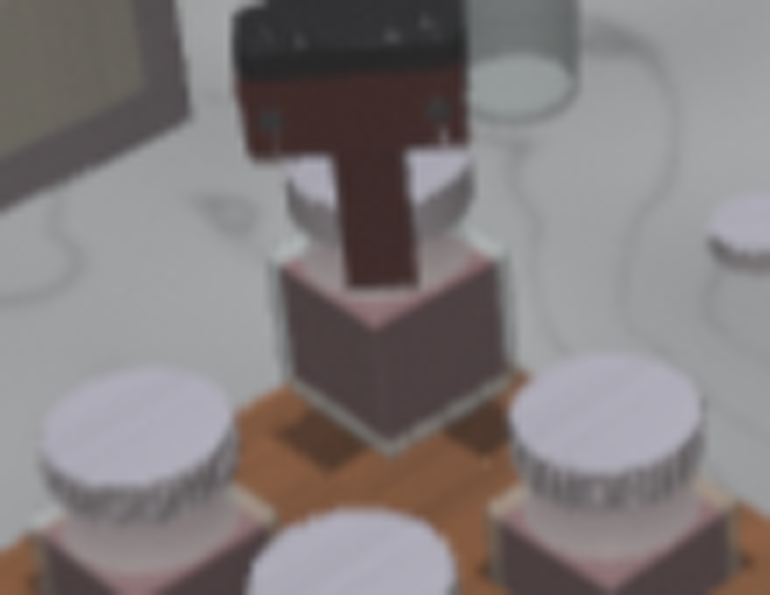

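View pics/hov_o.png

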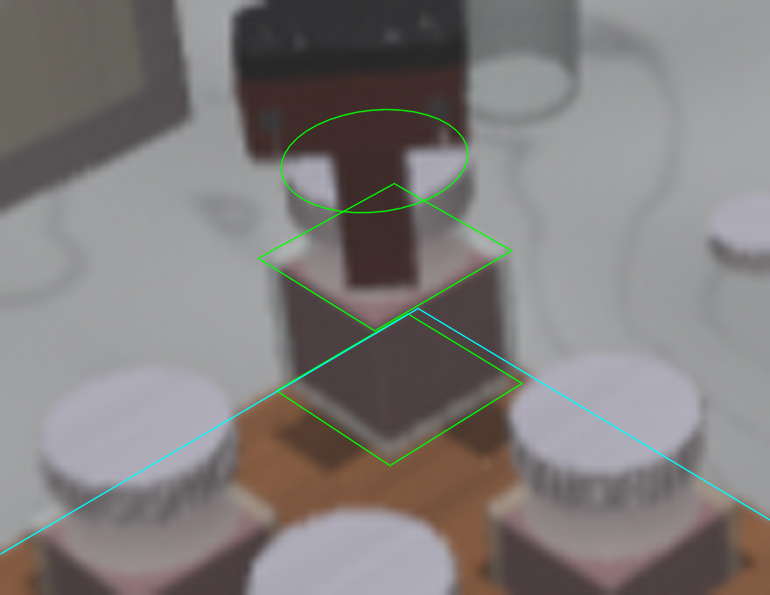

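The wireframe and the picture agree to about 1 mm and 0.03 rad (body front corner at crop (390,455), left edge 291, right edge 511). I'll lower the jar under force guard.

```bash
python3 - <<'E'
from h import *
x,y=578,139.8
hit=env.move_l([x,y,149.85+6.5],rate=30,f_stop=8)
s=env.read_state(); p=s["tool_pos"]; print(hit,s["time_s"],s["width"],p,p[2]-149.85,s["force"],s["wrist_torque"])
look("ins",p[0],p[1],0.026,p[2]-149.85)
E
```

```text
False 9.7167 60.54546062745579 [578.070514   139.84227471 156.52772323] 6.677723226318818 [-1.08243111  0.42897958 -3.05732199] [-0.10021664 -0.07358011  0.01234485]
ins 182 201
```

View pics/ins_o.png

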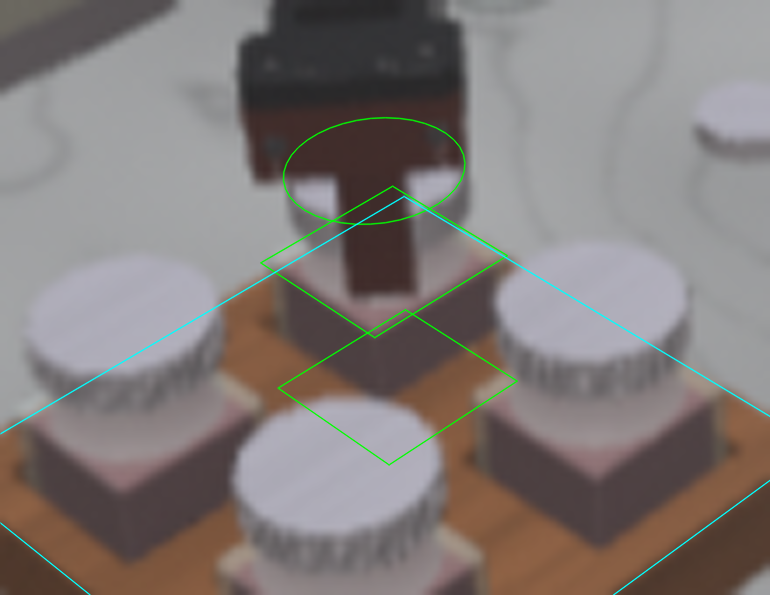

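```bash
python3 - <<'E'
from h import *
x,y=578,139.8
hit=env.move_l([x,y,149.85+3],rate=10,f_stop=10)
s=env.read_state(); p=s["tool_pos"]; print(hit,s["time_s"],s["width"],p,p[2]-149.85,s["force"],s["wrist_torque"])
set_gripper(72); env.hold(.2)
s=env.read_state();p=s["tool_pos"];print(s["width"],p,s["force"])
env.move_l([x,y,154.5],rate=20)
set_gripper(50)
s=env.read_state(); p=s["tool_pos"]; print(s["time_s"],s["width"],p,s["force"],s["wrist_torque"],s["qpos"][5])
look("seat",p[0],p[1],0.026,6)
E
```

```text
True 10.025 60.68786647636213 [578.15350839 139.90419958 155.76667516] 5.916675158411863 [-1.532886   -0.37406328  5.91481918] [-0.05759566  0.19586867 -0.00476954]
71.8829513343705 [577.26061524 139.68989251 154.37278459] [ 0.49143372 -0.27897302 -0.42983915]
11.2333 61.070685135726585 [578.0554558  139.78488737 154.51026119] [-0.17982088 -0.7157003   0.12990324] [-0.04350483 -0.09401334 -0.00525586] 0.9020201310840353
seat 182 201
```

View pics/seat.png

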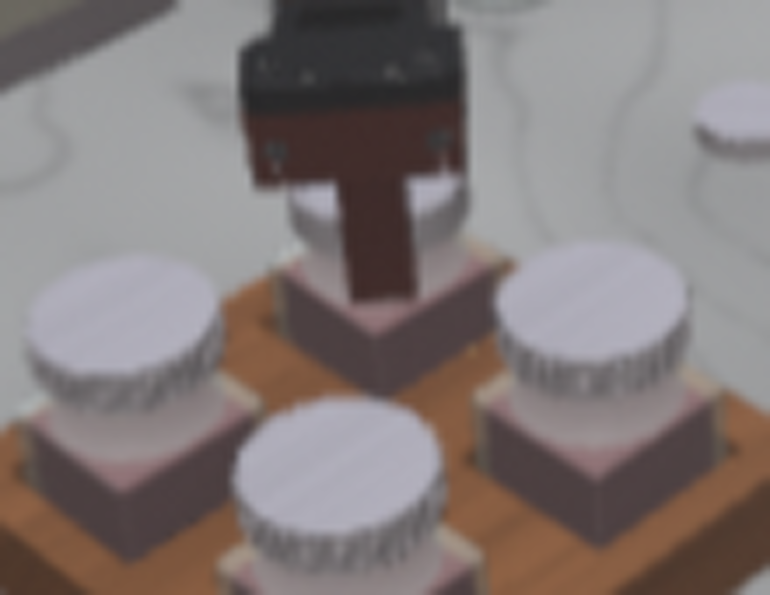

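The jar is seated at underside height 5.9 mm, level with its neighbours. Next I'll unscrew in steps, watching the torque.

```bash
python3 - <<'E'
from h import *
x,y=578,139.8; a0=.886
for d in (.15,.3,.5,.7,.9,1.05,1.2):
    j=env.ik([x,y,154.5],down(a0+d)); env.move_joints(j)
    s=env.read_state(); yaw=2*np.arctan2(s["orientation"][1],s["orientation"][0])
    print(d,round(s["time_s"],2),round(s["width"],2),"yaw",round(yaw-a0,3),s["tool_pos"].round(2),np.round(s["force"],1),np.round(s["wrist_torque"],2),round(s["tau"][5],3),flush=True)
    if abs(s["wrist_torque"][2])>1.0: break
E
```

```text
0.15 11.55 60.96 yaw 0.147 [577.98 139.82 154.61] [0.7 0.3 0.8] [-0.07 -0.03  0.03] -0.421
0.3 11.82 60.6 yaw 0.294 [578.23 139.84 154.83] [ 0.4 -0.7  3.7] [-0.05  0.06  0.08] -0.357
0.5 12.12 60.6 yaw 0.495 [578.51 139.92 155.16] [-0.3  0.1  6. ] [-0.01  0.11  0.08] -0.163
0.7 12.43 61.07 yaw 0.695 [578.71 139.96 155.4 ] [ 1.  -0.7  8. ] [-0.04  0.03  0.04] -0.212
0.9 12.74 61.1 yaw 0.895 [578.76 139.98 155.42] [-0.6  0.3  6.6] [-0.07 -0.02  0.07] -0.213
1.05 13.01 60.73 yaw 1.045 [578.81 140.04 155.44] [ 0.4 -0.2  6.8] [-0.04 -0.01  0.04] -0.256
1.2 13.28 60.85 yaw 1.195 [578.79 139.97 155.42] [-0.5 -0.4  8.3] [-0.06  0.02  0.04] -0.256
```

Upward seal force grew until about 0.7 rad, then levelled off at 7–8 N. That fits the lid coming free, and the pads didn't slip. I'll lift slowly and check that the weight is only the lid's.

```bash
python3 - <<'E'
from h import *
x,y=578.4,139.9
for z in (156.5,158.5,161,164):
    env.move_l([x,y,z],rot=down(.886+1.2),rate=20); env.hold(.2)
    s=env.read_state(); print(z,round(s["time_s"],2),round(s["width"],2),s["tool_pos"].round(2),np.round(s["force"],1),np.round(s["wrist_torque"],2),flush=True)
look("lift",x,y,0.026,6)
E
```

```text
156.5 13.72 60.67 [578.73 139.96 156.61] [ 0.5 -0.1  3.9] [ 0.07 -0.29 -0.01]
158.5 14.18 60.78 [578.03 139.81 158.14] [-0.2 -0.5 -0.2] [ 0.01 -0.12 -0.03]
161 14.65 60.56 [578.36 139.9  160.98] [0.1 0.2 0.2] [-0.01 -0.13  0.03]
164 15.15 60.62 [578.36 139.89 163.99] [-0.5 -0.4 -0.4] [-0.01 -0.17 -0.03]
lift 181 201
```

View pics/lift.png

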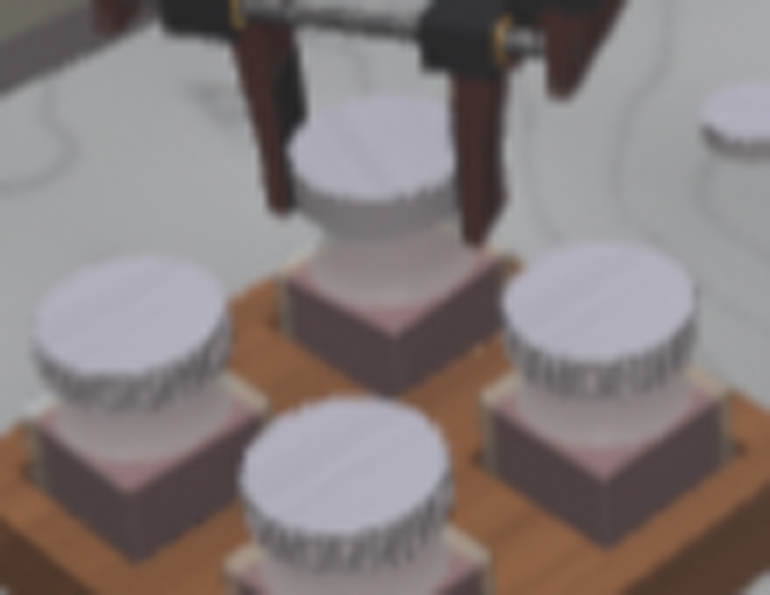

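```bash
python3 - <<'E'
from h import *
x,y=578.4,139.9
env.move_l([x,y,186.5],rate=50); env.hold(.4)
s=env.read_state(); print(round(s["time_s"],2),round(s["width"],2),s["tool_pos"].round(2),np.round(s["force"],1),s["orientation"])
look("fin",x,y,0.026,20)
E
```

```text
16.2 60.53 [578.33 139.89 186.3 ] [-0.3  0.4 -0.6] [ 5.03619512e-01  8.63925552e-01 -1.07401928e-04 -1.23312146e-04]
fin 181 197
```

View pics/fin.png

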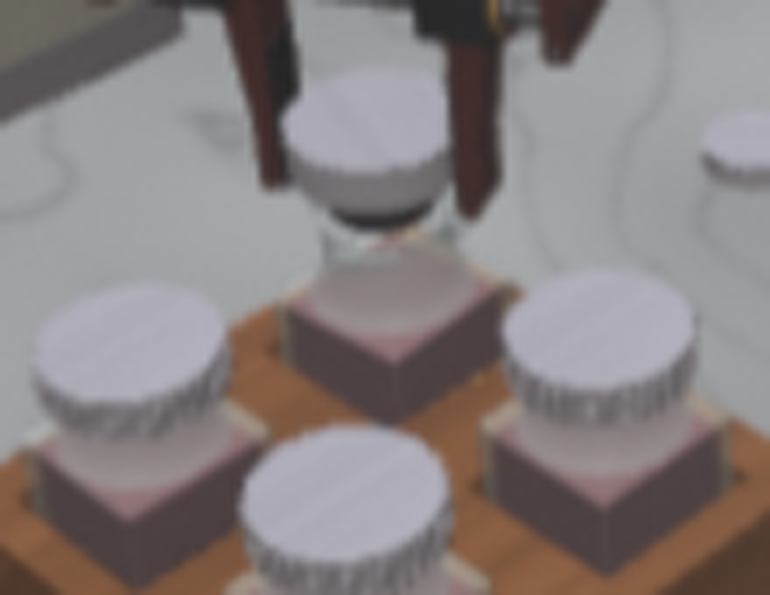

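View pics/fin_raw.png

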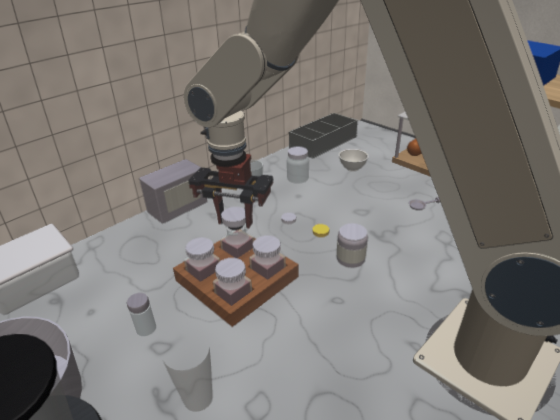

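```bash
python3 - <<'E'
from h import *
im=cv2.imread("pics/fin_raw.png");k=12;u0,v0=205,195
c=cv2.resize(im[v0:v0+48,u0:u0+60],None,fx=k,fy=k,interpolation=cv2.INTER_CUBIC)
for r,z,col in((30.5,135,(0,255,0)),(30.5,118,(0,255,0)),(22.5,98,(0,255,255))):
    P=np.array([[578.3+r*np.cos(t),139.9+r*np.sin(t),z] for t in np.linspace(0,6.28,60)])
    cv2.polylines(c,[(((proj("side",P)-[u0,v0]+.5)*k-.5)*8).astype(np.int32)],True,col,1,cv2.LINE_AA,3)
cv2.imwrite("pics/fin_o.png",c)
E
```

```text
(no output)
```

View pics/fin_o.png

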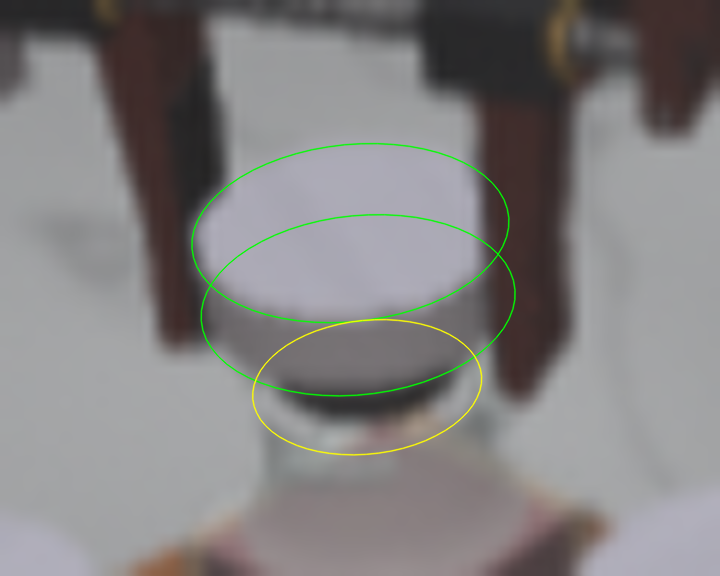

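The lid outline matches the level prediction and the neck's mouth shows below it. Nothing else in the scene has moved, so I'm handing in.

```bash
python3 - <<'E'
from h import *
print(workorder.sign_off()); print(env.read_state()["time_s"])
E
```

```text
the job is handed in; nothing more can be done
None
the job is handed in; nothing more can be done
```

I carried the spare jar by its lid into the empty well and seated it. I unscrewed the lid by 1.2 rad of tool turn and stopped with it held about 20 mm above the mouth. I handed in at about 16 s of the 43 s; no verdict is reported.

- **Seating:** The jar slid in without jamming and met the floor at an underside height of 5.9 mm, against the 6 mm expected. It stood level with its neighbours. I opened the gripper briefly to let it settle, then gripped the lid again.
- **Unscrewing:** The upward seal force levelled off at 7–8 N from about 0.7 rad, which fits the lid coming free. Torque stayed low at the readings between steps, with no sign of the hard stop. The jar's own turn in the well was not measured, so the lid turned between roughly 1.07 and 1.2 rad relative to the jar.
- **Lifting off:** The force dropped to about zero, so the jar stayed in the well.
- **Last picture:** The lid matches the predicted level outline, the mouth is open below it, and the jar is still seated. The other jars and items in the side view appear unmoved. The mouth rim sits about 1 pixel below its predicted outline, within calibration error.
- **Not checked:** The arm blocked the top view of the jar once I had it gripped, so later checks used the side camera only.

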